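Wedge a rocking bench-block stand until it stands firm

TASK

The bench-block stand rocks because the foot under its near right corner, diagonally opposite the row of punches, is worn and no longer reaches the bench. Gently push the hardwood wedge along the bench, thin end first, under that foot until it is snug, without jacking the stand up or shoving it away, then press down firmly on that corner with your fingertips to prove that it no longer rocks; if it still dips, push the wedge farther in and test again. Do not pinch or lift anything, leave the things round about alone, and end clear of everything with the wedge left tight under the foot and the stand level.

Things in the scene. Friction and masses are not known exactly. Their poses are not given: they have to be found in the camera images.
- stand: Jeweller's hammering stand, loose, about 1.8 kg: brown wooden plinth 150 mm (its x) by 200 mm (its y), underside 16 mm and top 44 mm above the bench. Four domed rubber feet, 18 mm across, at x +-57, y +-82 mm; three reach the bench and it rests level on them. Origin at bench height under the plinth's middle; z up. Short punches stand along its +x edge (to 74 mm high, y -2 to +83 mm).
- worn_corner (a point): Point on the plinth's top (44 mm above the bench when level) straight above the worn foot (stand x -57, y -82 mm): press here. Plinth sides lie 18 mm outside it. The worn foot ends 4 to 7 mm above the bench, different each time. Unwedged, 2 to 4 N down here tips the stand until that foot meets the bench, 4 to 7 mm lower; wedged, it gives under 1 mm to a firm press (about 10 N).
- stand_block: Steel bench block, 64 mm square, let into the top of the stand (fixed to it); its top is 56 mm above the bench. Origin under its middle.
- wedge: Dark hardwood wedge lying flat, loose, 40 g, 100 mm long, 40 mm wide (its y), flat below, 14 mm thick at the butt (x -50 mm), thinning evenly to 2 mm at the thin edge (x +50 mm). Origin: middle of its underside; x points to the thin end. It starts with the thin edge 30 to 75 mm from the worn foot, on the stand's -y side, up to 18 mm and 0.2 rad off line.
- wedge_butt (a point): Middle of the wedge's butt face, 7 mm above the bench: where to push. The wedge slides with well under 1 N; when it takes up the gap under the foot, resistance rises within a millimetre or two to several newtons, and friction then holds it. Snug, the foot is over wedge x +5 to +35 mm and the butt still 35 mm or more outside the plinth.
- flux_jar: Bystander, loose: white jar with blue cap, 53 mm wide, 58 mm high; origin under its middle.
- handpiece: Bystander, loose: grey-green rotary handpiece lying on the bench, 27 x 145 x 26 mm, long along its y; origin under its middle.
- pliers_flat: Bystander, loose: red-handled pliers lying flat, 38 x 132 x 10 mm, long along its y; origin under the middle.
- pen_red: Bystander, loose: red marker pen lying on the bench, 10 x 130 x 10 mm, long along its y; origin under the middle.

How it is judged:
On the way, in this order (a step that is already met when the one before it is completed fails the run):
1. the wedge is pushed under the worn foot (x of worn_corner in the frame of wedge between -0.01 and 0.045 m and y of worn_corner in the frame of wedge between -0.018 and 0.018 m), for 0.1 s.
2. the fingers press down on the worn corner with more than 5 N and the stand stays level, within 0.008 rad, instead of rocking (all of step 1 and contact force between the fingers and stand above 5 N and horizontal distance between the grasp point and worn_corner below 0.05 m and contact force between the fingers and wedge below 0.1 N and angle between stand's own z axis and vertical below 0.008 rad), for 0.3 s.
At the end, for the whole second after the job is handed in: The wedge lies flat on the bench under the worn foot (foot over the wedge between 5 mm from its thin edge and 10 mm behind its middle, within 18 mm of its centre line), bears on the foot (more than 0.1 N), the stand is level within 0.012 rad, within 20 mm of where it stood, and both are at rest (all of step 1 and contact force between wedge and stand above 0.1 N and angle between stand's own z axis and vertical below 0.012 rad and distance of stand from where it was at the start of the episode below 0.02 m and angle between wedge's own z axis and vertical below 0.05 rad and linear speed of each of stand, wedge below 0.01 m/s); the robot touches nothing.
It fails at once if the wedge is lifted off the bench (origin more than 10 mm up) (height (world z) of wedge above 0.01 m).
It fails at once if the stand is lifted (origin more than 10 mm up) (height (world z) of stand above 0.01 m).
It fails at once if the stand is shoved more than 25 mm (distance of stand from where it was at the start of the episode above 0.025 m).
It fails at once if the wedge is pinched or rammed: the fingers bear on it with more than 20 N (contact force between the fingers and wedge above 20 N).
It fails at once if a bystander (jar, handpiece, pliers or pen) is moved more than 15 mm (distance of any of flux_jar, handpiece, pliers_flat, pen_red from where it was at the start of the episode above 0.015 m).
It also fails if it takes over 61 s, if anything falls off the work surface, if the arm or the gripper's body presses on something with over 40 N, if the wrist force passes 120 N, or if a joint passes its speed limit or range.

ROBOT

A 6-joint arm with a two-finger parallel gripper is mounted at the origin on a cart in front of the work surface, level with it; the furniture and walls round the work are solid. World frame = base frame: x ahead of the robot, y to its left, z up, the work surface at z = 0. Lengths are in m, angles in rad, forces in N, time in s.
With the tool pointing down it reaches from about 0.4 to 0.825 m from the base axis. Payload 7 kg.
Tool frame: the origin (TCP) lies between the finger pads; the fingertips stand 8 mm ahead of it and the grasp point (between the pads) lies 11 mm behind it (arm.finger_overhang is the distance from the TCP to the fingertips, in m); z points along the fingers, y is the line along which they close (so a half turn about z gives the same grasp; the last joint's range is limited). The gripper opens to 88 mm and grips with 3 to 60 N. Pads are 19 mm wide; open, the fingers measure 130 mm over their backs; the gripper's body (78 mm by 193 mm) begins 47 mm behind the grasp point.
Start: joints at [-1.001, 0.359, 0.012, 0, -1.224, -0.288], TCP at [0.188, -0.648, 0.235] pointing down, gripper open.
Joint ranges: [-3.07, 3.07], [-1.43, 2.12], [-1.02, 1.25], [-3.03, 1.67], [-3.05, -0], [-3.03, 3.03]. Speed limits (rad/s): [2.39, 2.39, 3.01, 3.14, 3.14, 3.14].

INTERFACE

Orientations are given as [roll, pitch, yaw] about the fixed x, y, z axes, in that order (R = Rz(yaw) Ry(pitch) Rx(roll)).
In Python, from station import arm gives the robot as it stands.
- The arm moves only by the tool move_arm, never from a script. Its argument "rows" is text: rows parted by semicolons, each of 7 numbers parted by spaces: the turn, a rotation vector about the tool's x, y, z in degrees, then the shift along the tool's x, y, z in m, then the finger opening in m, from 0 to 0.0876. A call has 1 to 8 rows; each row shifts and turns the commanded pose from where the row before left it, along the tool's axes as they then stand; what a row does not reach is not made up. A row lasts 1/8 s, in which the tool goes at most 62.5 mm and 10.7 degrees, less where a joint would pass 70% of its speed; a pose out of reach is approached as far as the arm can. A call is refused whole if a number of a shift passes 0.0625 or a number of a turn 10.7, either way. A call with a gripper value outside its range is refused whole. The fingers move at their own pace and stop on an object; "squeeze" is the grip in N (left out, the last holds). Time passes only in rows, so rows that do not move let the fingers close. It gives the time, the measured TCP pose, the force, the opening and the grip force at its end, in the units of the state.
- arm.get_state(): the state, without advancing time (a new reading comes with each control period).
- arm.grab_frame(name): name is "scene" or "side" or "wrist"; returns (picture, depth): 384x512x3 uint8, blue, green, red; 384x512 float32, m along the optical axis (not along the pixel's ray), 0 where there is no reading.
- arm.camera_model(name): a dict with "mtx" (3x3 intrinsics, pixels), "k1" (the pictures are not rectified: a ray, as slopes to the right and down, at radius r is drawn at 1 + k1 r^2 times it, then the intrinsics apply), "camera_from_world" (4x4, takes a point from world to camera coordinates); the wrist camera has in their place "mount" (4x4, takes a point from camera to tool coordinates, whose origin is the TCP and whose axes are the flange's). Camera axes: x right, y down, z forward; pixel columns grow to the right and rows downward; lengths in m; the calibration is good to about 2 mm. A picture is of the moment at which its call begins: read the wrist's pose just before it. camera_model takes no time and is no camera call.
- arm.job_done(): hands the job in; it is judged then, once.
The state is a dict: "t": time; "q": joint angles; "qd": joint speeds; "joint_efforts": joint torques, N m; "eef_pos": TCP position; "ee_rot": TCP orientation; "force": force on the tool from outside, world axes, zero at the start; "moment": the same for the moment, N m; "width": finger opening in m; "gripper_force": force on a finger pad.
Only numpy, scipy, OpenCV 4.12 (cv2) and the standard library are available. Lean on these libraries where they do the work, as an engineer would, in place of code of your own. Each camera call takes 0.05 s, during which the arm holds its last target. There are 200 camera calls.

## Working session

There is one attempt and no reset: what is moved stays moved. The work goes in short steps, Python scripts to look and compute and a tool call to move; the robot and the scene stay as the last step left them, time stands still between calls to the robot, and variables do not carry over. Pictures are saved under pics/ and viewed, at most 10 in all, crops included, and the job is handed in when it is done.

Besides the shell and the picture viewer there is one more tool, called after "Request:" as name(argument=value, ...), one argument or row to a line, values as JSON. move_arm: Moves the arm, as the interface text tells. Its arguments: {"type":"object","properties":{"rows":{"type":"string"},"squeeze":{"type":"number"}},"required":["rows"]}

```bash
ls; mkdir -p pics; cat > h.py <<'E'
import numpy as np, cv2
from station import arm
def pts(name,dep=None):
    pass
def ray(name,uv):
    m=arm.camera_model(name); K=np.array(m["mtx"]); k1=m["k1"]
    uv=np.atleast_2d(uv).astype(float)
    dist=np.array([k1,0,0,0,0])
    n=cv2.undistortPoints(uv[:,None],K,dist)[:,0]
    if "camera_from_world" in m:
        T=np.linalg.inv(np.array(m["camera_from_world"]))
    else: raise Exception
    d=np.c_[n,np.ones(len(n))]
    return T[:3,3],d@T[:3,:3].T,T
def onplane(name,uv,z):
    o,d,_=ray(name,uv); return o+d*((z-o[2])/d[:,2])[:,None]
def proj(name,P):
    m=arm.camera_model(name); T=np.array(m["camera_from_world"])
    return cv2.projectPoints(np.atleast_2d(P).astype(float),cv2.Rodrigues(T[:3,:3])[0],T[:3,3],np.array(m["mtx"]),np.array([m["k1"],0,0,0,0.]))[0][:,0]
E
python3 - <<'E'
from h import *
s=arm.get_state(); print(s["t"],s["eef_pos"],s["ee_rot"],s["force"])
for n in ("scene","side"):
    p,d=arm.grab_frame(n); cv2.imwrite(f"pics/{n}0.png",p); np.savez(f"pics/{n}0.npz",p=p,d=d)
    m=arm.camera_model(n); print(n,m["k1"],np.linalg.inv(np.array(m["camera_from_world"]))[:3].round(3).tolist())
E
```

```text
pics
0.0 [ 0.18752597 -0.64793269  0.23361468] [ 3.13993374e+00 -1.48228103e-04 -2.85997077e+00] [-0.06173725  0.93642629 -0.18131082]
scene -0.11533939507357487 [[-0.843, -0.423, 0.332, 0.243], [-0.537, 0.646, -0.542, 0.544], [0.015, -0.635, -0.772, 0.719]]
side -0.11631570380680746 [[-0.599, -0.589, 0.542, -0.061], [-0.8, 0.423, -0.425, 0.565], [0.021, -0.689, -0.725, 0.85]]
```

View pics/scene0.png

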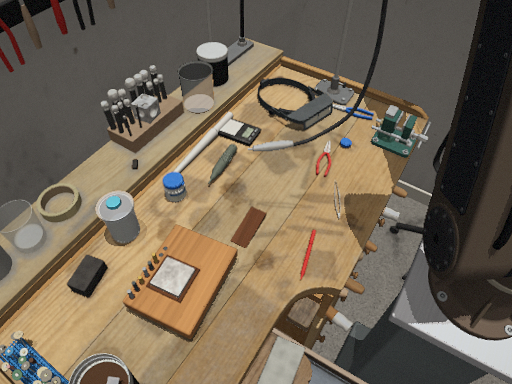

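View pics/side0.png

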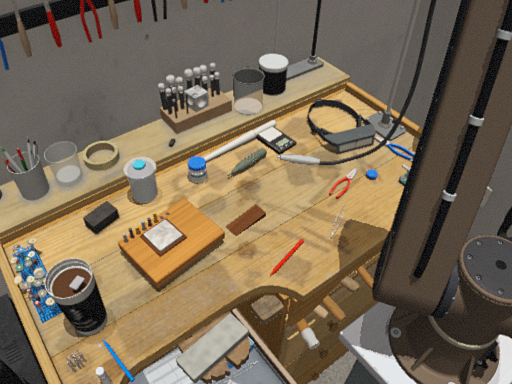

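The scene view shows the stand around (182,280), punches along its left/upper edge (135–165, 245–295). The dark wedge is at (249,227), with the jar (174,186), handpiece (223,165), pliers (323,158) and red pen (308,253) around it. I'll segment the stand and wedge next.

```bash
python3 - <<'E'
from h import *
for n,ws,ss in (("scene",(249,227),(208,300)),("side",(246,220),(185,262))):
    f=np.load(f"pics/{n}0.npz"); p=f["p"]; d=f["d"]
    hsv=cv2.cvtColor(p,cv2.COLOR_BGR2HSV)
    print(n,"wedge",hsv[ws[1],ws[0]],"stand",hsv[ss[1],ss[0]],"bench",hsv[260,270])
    # depth->world
    v,u=np.mgrid[:384,:512]; uv=np.c_[u.ravel(),v.ravel()]
    o,dr,_=ray(n,uv); P=(o+dr*d.ravel()[:,None]).reshape(384,512,3)
    # stand top by height
    roi=np.zeros((384,512),np.uint8); cv2.circle(roi,(180,280) if n=="scene" else (172,240),80,255,-1)
    m=((np.abs(P[...,2]-0.044)<0.006)&(roi>0)).astype(np.uint8)*255
    m=cv2.morphologyEx(m,cv2.MORPH_OPEN,np.ones((3,3)))
    m=cv2.morphologyEx(m,cv2.MORPH_CLOSE,np.ones((9,9)))
    c=max(cv2.findContours(m,cv2.RETR_EXTERNAL,cv2.CHAIN_APPROX_NONE)[0],key=cv2.contourArea)
    q=onplane(n,c[:,0],0.044)[:,:2]; r=cv2.minAreaRect((q*1000).astype(np.float32)); print("stand depthmask",r, cv2.boxPoints(r).round(1).tolist())
    # wedge by colour
    w=((p[...,2]<125)&(p[...,2]>p[...,0]*1.5)).astype(np.uint8)*255
    roi[:]=0; cv2.circle(roi,ws,32,255,-1); w&=roi
    c=max(cv2.findContours(w,cv2.RETR_EXTERNAL,cv2.CHAIN_APPROX_NONE)[0],key=cv2.contourArea)
    q=onplane(n,c[:,0],0.006)[:,:2]; r=cv2.minAreaRect((q*1000).astype(np.float32)); print("wedge",cv2.contourArea(c),r,cv2.boxPoints(r).round(1).tolist())
    o2=p.copy(); cv2.drawContours(o2,[c],-1,(0,255,0),1)
    cs=max(cv2.findContours(m,cv2.RETR_EXTERNAL,cv2.CHAIN_APPROX_NONE)[0],key=cv2.contourArea)
    cv2.drawContours(o2,[cs],-1,(255,255,0),1)
    x0,y0=(110,180); cv2.imwrite(f"pics/{n}_o.png",cv2.resize(o2[y0:350,x0:290],None,fx=3,fy=3,interpolation=cv2.INTER_NEAREST))
    b=m>0; print("median z stand",np.median(P[b][:,2]), "wedge z", [np.round(x,4) for x in np.percentile(P[w>0][:,2],[5,50,95])])
a=[cv2.imread(f"pics/{n}_o.png") for n in ("scene","side")]
cv2.imwrite("pics/both.png",cv2.resize(np.hstack(a),(800,378)))
E
```

```text
scene wedge [ 11 147 113] stand [ 15 147 174] bench [ 17 113 129]
stand depthmask ((538.4723510742188, 329.0406188964844), (151.09922790527344, 199.76683044433594), 8.289802551269531) [[449.29998779296875, 417.0], [478.1000061035156, 219.3000030517578], [627.5999755859375, 241.10000610351562], [598.7999877929688, 438.79998779296875]]
wedge 645.0 ((504.7294616699219, 139.19586181640625), (42.615577697753906, 107.1401596069336), 5.199611186981201) [[478.70001220703125, 190.60000610351562], [488.3999938964844, 83.9000015258789], [530.7999877929688, 87.80000305175781], [521.0999755859375, 194.5]]
median z stand 0.04362120560970867 wedge z [np.float64(0.0016), np.float64(0.0077), np.float64(0.0141)]
side wedge [ 12 173 124] stand [ 15 181 104] bench [ 19 125 206]
stand depthmask ((535.5542602539062, 327.7745056152344), (152.09439086914062, 200.00506591796875), 8.734031677246094) [[445.20001220703125, 415.1000061035156], [475.6000061035156, 217.39999389648438], [625.9000244140625, 240.5], [595.5, 438.20001220703125]]
wedge 392.5 ((497.5373840332031, 137.60186767578125), (39.27883529663086, 104.91282653808594), 10.450353622436523) [[468.70001220703125, 185.60000610351562], [487.70001220703125, 82.5], [526.4000244140625, 89.5999984741211], [507.29998779296875, 192.8000030517578]]
median z stand 0.04260717409658665 wedge z [np.float64(0.0003), np.float64(0.0066), np.float64(0.0237)]
```

View pics/both.png

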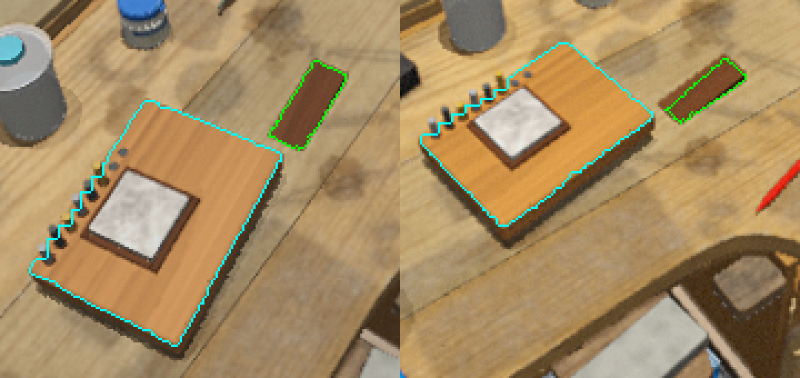

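The contours fit the stand top well. Its centre is about (0.537, 0.3285) with yaw about 8.5°, which puts the worn corner near (0.493, 0.239). The wedge mask is less exact, so I'll refine it, locate the bystanders and check for tall obstacles along the sweep.

```bash
python3 - <<'E'
from h import *
A=[]
for n,ws in (("scene",(249,227)),("side",(246,220))):
    f=np.load(f"pics/{n}0.npz"); p=f["p"]; d=f["d"]
    v,u=np.mgrid[:384,:512]; o,dr,_=ray(n,np.c_[u.ravel(),v.ravel()]); P=(o+dr*d.ravel()[:,None]).reshape(384,512,3)
    Q=P[(d>0)]; r=np.hypot(Q[:,0],Q[:,1]); A.append(Q[(r<0.9)&(Q[:,2]>0.1)&(Q[:,0]>0.15)])
    hsv=cv2.cvtColor(p,cv2.COLOR_BGR2HSV)
    near=np.hypot(P[...,0]-.5,P[...,1]-.138)<0.075
    m=(near&(hsv[...,0]<15)&(hsv[...,1]>105)&(hsv[...,2]<160)).astype(np.uint8)*255
    m=cv2.morphologyEx(m,cv2.MORPH_OPEN,np.ones((3,3)))
    c=max(cv2.findContours(m,cv2.RETR_EXTERNAL,cv2.CHAIN_APPROX_NONE)[0],key=cv2.contourArea)
    # inclined top plane z=8-0.12*s, s along fitted axis
    z=np.full(len(c),.008); o,dr,_=ray(n,c[:,0])
    for _ in range(8):
        q=(o+dr*((z-o[2])/dr[:,2])[:,None])[:,:2]
        (cx,cy),(w,h),a=cv2.minAreaRect((q*1000).astype(np.float32)); bp=cv2.boxPoints(((cx,cy),(w,h),a))
        e=bp[1]-bp[0]; e2=bp[2]-bp[1]; e=e if np.hypot(*e)>np.hypot(*e2) else e2
        ax=e/np.hypot(*e); ax=ax*np.sign(ax[1]); s=(q-np.array([cx,cy])/1000)@ax; z=np.clip(.008-.12*s,.002,.014)
    print(n,cv2.contourArea(c),"c",cx,cy,"size",w,h,"ax",ax)
    o2=p.copy(); cv2.drawContours(o2,[c],-1,(0,255,0),1); cv2.imwrite(f"pics/{n}_w.png",cv2.resize(o2[180:270,200:290],None,fx=4,fy=4,interpolation=cv2.INTER_NEAREST))
    if n=="scene":
        for nm,px in (("jar",(174,186)),("hp",(223,165)),("hp1",(210,184)),("pl",(323,172)),("pen",(308,253)),("pen1",(313,231)),("pen2",(303,276))): print(nm,onplane(n,px,.01)[0].round(3))
A=np.vstack(A); ang=np.degrees(np.arctan2(A[:,1],A[:,0])); r=np.hypot(A[:,0],A[:,1])
for k in range(-80,50,10):
    b=(ang>=k)&(ang<k+10)
    if b.sum(): print(k,b.sum(),"rmin",r[b].min().round(2),"zrange",A[b][:,2].min().round(2),A[b][:,2].max().round(2), "n z<.4",(A[b][:,2]<.4).sum())
cv2.imwrite("pics/bw.png",np.hstack([cv2.imread(f"pics/{n}_w.png") for n in ("scene","side")]))
E
```

```text
scene 634.0 c 504.5516662597656 140.65472412109375 size 41.08369064331055 99.37007904052734 ax [-0.05488615  0.9984926 ]
jar [0.722 0.142 0.01 ]
hp [0.662 0.018 0.01 ]
hp1 [0.651 0.088 0.01 ]
pl [ 0.435 -0.102  0.01 ]
pen [0.358 0.13  0.01 ]
pen1 [0.375 0.073 0.01 ]
pen2 [0.341 0.184 0.01 ]
side 477.5 c 500.94769287109375 139.17385864257812 size 42.05166244506836 97.58132934570312 ax [-0.06810912  0.9976779 ]
-50 8 rmin 0.47 zrange 0.1 0.1 n z<.4 8
-40 2066 rmin 0.5 zrange 0.1 0.47 n z<.4 1864
-30 4 rmin 0.51 zrange 0.1 0.1 n z<.4 4
-20 1321 rmin 0.24 zrange 0.1 0.61 n z<.4 1119
-10 4699 rmin 0.15 zrange 0.1 0.65 n z<.4 2195
0 7203 rmin 0.15 zrange 0.1 0.65 n z<.4 2212
10 4771 rmin 0.15 zrange 0.1 0.57 n z<.4 1723
20 4346 rmin 0.16 zrange 0.1 0.49 n z<.4 2875
30 1051 rmin 0.17 zrange 0.14 0.41 n z<.4 1031
40 2495 rmin 0.7 zrange 0.1 0.17 n z<.4 2495
```

View pics/bw.png

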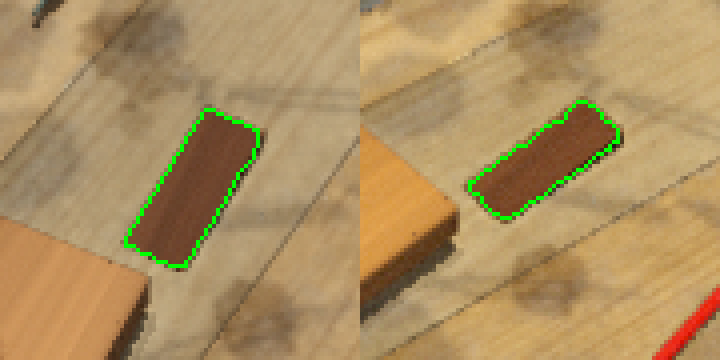

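The contours hug the wedge in both views: centre about (0.503, 0.140), axis yaw about 93.6°, already lined up with the worn foot to about 4 mm. I still need to check for tall obstacles along the sweep.

```bash
python3 - <<'E'
from h import *
from collections import Counter
for n in ("scene","side"):
    f=np.load(f"pics/{n}0.npz"); d=f["d"]
    v,u=np.mgrid[:384,:512]; o,dr,_=ray(n,np.c_[u.ravel(),v.ravel()]); Q=o+dr*d.ravel()[:,None]
    b=(d.ravel()>0)&(np.hypot(Q[:,0],Q[:,1])<0.9)&(Q[:,2]>0.08)&(Q[:,0]>0.2); Q=Q[b]; U=np.c_[u.ravel(),v.ravel()][b]
    C={}
    for q,w in zip(Q,U): C.setdefault(tuple((q[:2]*10).round().astype(int)),[]).append((q[2],*w))
    print(n); 
    for k,x in sorted(C.items()):
        if len(x)>20: x=np.array(x); print(np.array(k)/10,len(x),x[:,0].min().round(2),x[:,0].max().round(2),"px",x[:,1:].mean(0).astype(int))
E
```

```text
scene
[ 0.2 -0.1] 43 0.49 0.52 px [480   7]
[0.2 0. ] 3831 0.26 0.55 px [480  62]
[ 0.3 -0.4] 32 0.08 0.1 px [406 113]
[ 0.3 -0.3] 275 0.08 0.1 px [401 119]
[ 0.4 -0.3] 682 0.08 0.38 px [374  65]
[0.4 0.5] 34 0.14 0.17 px [130 380]
[0.5 0.5] 789 0.09 0.17 px [112 367]
[0.5 0.6] 706 0.14 0.17 px [ 88 374]
[ 0.6 -0.4] 316 0.08 0.31 px [343  34]
[0.7 0.3] 827 0.08 0.11 px [116 208]
[ 0.8 -0.3] 36 0.08 0.15 px [226  56]
[ 0.8 -0.2] 383 0.08 0.16 px [216  65]
[ 0.8 -0.1] 732 0.08 0.16 px [198  89]
[0.8 0. ] 28 0.08 0.09 px [167 113]
[0.8 0.3] 186 0.1 0.1 px [104 199]
[ 0.9 -0.2] 246 0.08 0.16 px [207  62]
[ 0.9 -0.1] 413 0.08 0.16 px [186  75]
[0.9 0. ] 768 0.08 0.16 px [158 101]
[0.9 0.1] 758 0.08 0.17 px [137 122]
side
[0.2 0. ] 982 0.32 0.64 px [448  56]
[ 0.4 -0.3] 663 0.08 0.47 px [409  84]
[0.4 0.5] 219 0.08 0.17 px [ 92 294]
[0.4 0.6] 665 0.08 0.17 px [ 76 305]
[0.4 0.7] 350 0.08 0.18 px [  8 375]
[ 0.5 -0.3] 112 0.38 0.47 px [429  12]
[0.5 0.5] 494 0.08 0.17 px [ 83 273]
[0.5 0.6] 1110 0.08 0.17 px [ 62 282]
[ 0.6 -0.4] 477 0.08 0.42 px [404  51]
[0.7 0.3] 561 0.08 0.11 px [140 169]
[ 0.8 -0.3] 70 0.08 0.15 px [285  71]
[ 0.8 -0.2] 328 0.08 0.16 px [273  75]
[ 0.8 -0.1] 653 0.08 0.16 px [248  92]
[0.8 0. ] 41 0.08 0.09 px [214 107]
[0.8 0.1] 28 0.08 0.09 px [186 118]
[0.8 0.3] 92 0.09 0.11 px [133 161]
[ 0.9 -0.2] 258 0.08 0.16 px [264  72]
[ 0.9 -0.1] 358 0.08 0.16 px [241  77]
[0.9 0. ] 627 0.08 0.16 px [208  95]
[0.9 0.1] 594 0.08 0.17 px [184 106]
```

```bash
python3 - <<'E'
from h import *
for n in ("scene","side"):
    f=np.load(f"pics/{n}0.npz"); d=f["d"]
    v,u=np.mgrid[:384,:512]; o,dr,_=ray(n,np.c_[u.ravel(),v.ravel()]); Q=o+dr*d.ravel()[:,None]
    b=(d.ravel()>0)&(Q[:,0]>.28)&(Q[:,0]<.75)&(Q[:,1]<-.05)&(Q[:,1]>-.6); Q=Q[b]; print(n)
    for z in np.arange(.04,.6,.04):
        k=Q[np.abs(Q[:,2]-z)<.02]
        if len(k): 
            r=np.hypot(k[:,0],k[:,1]); i=r.argmin(); print(z.round(2),len(k),"closest",k[i].round(3),r[i].round(3),"med",np.median(k,0).round(3),"x",k[:,0].min().round(2),k[:,0].max().round(2),"y",k[:,1].min().round(2),k[:,1].max().round(2))
m=arm.camera_model("wrist"); print(np.array(m["mount"]).round(3).tolist(),m["mtx"])
E
```

```text
scene
0.04 2480 closest [ 0.288 -0.3    0.06 ] 0.416 med [ 0.557 -0.313  0.027] x 0.28 0.75 y -0.51 -0.05
0.08 680 closest [ 0.287 -0.298  0.066] 0.413 med [ 0.34  -0.309  0.087] x 0.28 0.57 y -0.45 -0.22
0.12 135 closest [ 0.349 -0.319  0.1  ] 0.473 med [ 0.44  -0.272  0.12 ] x 0.35 0.57 y -0.44 -0.25
0.16 124 closest [ 0.426 -0.271  0.141] 0.505 med [ 0.434 -0.285  0.159] x 0.42 0.57 y -0.44 -0.27
0.2 138 closest [ 0.427 -0.284  0.189] 0.513 med [ 0.433 -0.298  0.2  ] x 0.42 0.57 y -0.44 -0.28
0.24 140 closest [ 0.424 -0.298  0.223] 0.518 med [ 0.434 -0.308  0.24 ] x 0.42 0.57 y -0.44 -0.3
0.28 152 closest [ 0.426 -0.304  0.263] 0.524 med [ 0.437 -0.314  0.281] x 0.43 0.57 y -0.44 -0.3
0.32 100 closest [ 0.43  -0.314  0.304] 0.533 med [ 0.437 -0.317  0.317] x 0.43 0.56 y -0.44 -0.31
0.36 84 closest [ 0.437 -0.319  0.352] 0.541 med [ 0.442 -0.321  0.358] x 0.44 0.45 y -0.33 -0.32
side
0.04 1761 closest [ 0.359 -0.297  0.02 ] 0.466 med [ 0.565 -0.31   0.029] x 0.36 0.75 y -0.51 -0.05
0.08 147 closest [ 0.36  -0.299  0.085] 0.468 med [ 0.457 -0.254  0.077] x 0.36 0.57 y -0.45 -0.22
0.
[... 520 characters left out ...]
11  0.3  ] 0.531 med [ 0.441 -0.323  0.321] x 0.43 0.57 y -0.44 -0.31
0.36 152 closest [ 0.435 -0.319  0.349] 0.54 med [ 0.446 -0.327  0.361] x 0.43 0.57 y -0.45 -0.32
0.4 153 closest [ 0.439 -0.323  0.385] 0.545 med [ 0.45  -0.33   0.398] x 0.44 0.56 y -0.45 -0.32
0.44 97 closest [ 0.446 -0.327  0.431] 0.553 med [ 0.451 -0.33   0.44 ] x 0.45 0.46 y -0.34 -0.32
0.48 33 closest [ 0.448 -0.33   0.467] 0.556 med [ 0.453 -0.332  0.467] x 0.45 0.46 y -0.34 -0.33
[[0.001, -0.951, -0.31, 0.084], [1.0, 0.0, 0.001, -0.001], [-0.001, -0.31, 0.951, -0.15], [0.0, 0.0, 0.0, 1.0]] [[292.61486897   0.         257.19786808]
 [  0.         292.61486897 194.50314193]
 [  0.           0.           1.        ]]
```

A cable hangs near (0.43, −0.30) at radius 0.505 m or more, with a lamp post behind it. I'll sweep inside it at r ≈ 0.40 and z ≈ 0.30, with the gripper's long side tangential.

```bash
cat >> h.py <<'E'
def plan(wps,start=None,dz=.055,open_=0):
    """wps: (x,y,z,yaw deg of tool x); prints rows in tool axes (tool pointing down)"""
    s=arm.get_state(); p=np.array(start[:3] if start else s["eef_pos"]); a=start[3] if start else np.degrees(s["ee_rot"][2])%360
    print("from",p.round(4),round(a,2),"t",s["t"]); out=[]
    for w in wps:
        g=np.array(w[:3]); da=(w[3]-a+180)%360-180; n=int(max(1,np.ceil(np.linalg.norm(g-p)/dz-1e-6),np.ceil(abs(da)/10.5)))
        st=(g-p)/n
        for i in range(n):
            c,sn=np.cos(np.radians(a)),np.sin(np.radians(a)); X=np.array([c,sn,0]);Y=np.array([sn,-c,0])
            out.append(f"0 0 {-da/n:.1f} {st@X:.4f} {st@Y:.4f} {-st[2]:.4f} {open_}"); a+=da/n
        out.append("|"); p=g
    print("\n".join(out)); print(sum(o!="|" for o in out))
E
python3 - <<'E'
from h import *
plan([(.115,-.385,.30,160),(.23,-.33,.30,145),(.328,-.23,.30,145),(.391,-.083,.30,170),(.45,.0,.25,230),(.505,.04,.17,273.6)],dz=.05)
E
```

```text
from [ 0.1876 -0.648   0.2337] 196.14 t 0.1
0 0 6.0 -0.0006 0.0455 -0.0110 0
0 0 6.0 0.0042 0.0453 -0.0110 0
0 0 6.0 0.0089 0.0446 -0.0110 0
0 0 6.0 0.0136 0.0434 -0.0110 0
0 0 6.0 0.0180 0.0417 -0.0110 0
0 0 6.0 0.0223 0.0396 -0.0110 0
|
0 0 5.0 -0.0298 0.0303 -0.0000 0
0 0 5.0 -0.0270 0.0328 -0.0000 0
0 0 5.0 -0.0240 0.0350 -0.0000 0
|
0 0 0.0 -0.0076 0.0460 -0.0000 0
0 0 0.0 -0.0076 0.0460 -0.0000 0
0 0 0.0 -0.0076 0.0460 -0.0000 0
|
0 0 -6.2 0.0082 0.0391 -0.0000 0
0 0 -6.2 0.0039 0.0398 -0.0000 0
0 0 -6.2 -0.0005 0.0400 -0.0000 0
0 0 -6.2 -0.0048 0.0397 -0.0000 0
|
0 0 -10.0 -0.0073 0.0153 0.0083 0
0 0 -10.0 -0.0098 0.0138 0.0083 0
0 0 -10.0 -0.0121 0.0119 0.0083 0
0 0 -10.0 -0.0140 0.0096 0.0083 0
0 0 -10.0 -0.0154 0.0071 0.0083 0
0 0 -10.0 -0.0164 0.0043 0.0083 0
|
0 0 -8.7 -0.0132 -0.0033 0.0160 0
0 0 -8.7 -0.0125 -0.0052 0.0160 0
0 0 -8.7 -0.0116 -0.0071 0.0160 0
0 0 -8.7 -0.0104 -0.0088 0.0160 0
0 0 -8.7 -0.0089 -0.0102 0.0160 0
|
27
```

Request:
move_arm(
  rows="0 0 6 -0.0006 0.0455 -0.011 0; 0 0 6 0.0042 0.0453 -0.011 0; 0 0 6 0.009 0.0446 -0.011 0; 0 0 6 0.0136 0.0434 -0.011 0; 0 0 6 0.018 0.0417 -0.011 0; 0 0 6 0.0223 0.0396 -0.011 0; 0 0 0 0 0 0 0",
)

```text
t: 0.98
eef_pos: [0.1141, -0.3836, 0.302]
ee_rot: [-3.14, 0.004, 2.795]
force: [-0.3, -1.0, 0.2]
width: 0.0231
gripper_force: 0.0
```

Following the plan well, so I'll continue around inside the cable.

Request:
move_arm(
  rows="0 0 5 -0.03 0.0303 0 0; 0 0 5 -0.027 0.0328 0 0; 0 0 5 -0.024 0.035 0 0; 0 0 0 -0.0076 0.046 0 0; 0 0 0 -0.0076 0.046 0 0; 0 0 0 -0.0076 0.046 0 0; 0 0 0 0 0 0 0",
)

```text
t: 1.85
eef_pos: [0.3293, -0.2284, 0.3]
ee_rot: [-3.141, -0.001, 2.538]
force: [-0.2, -0.4, 0.2]
width: 0.0006
gripper_force: 0.0
```

Request:
move_arm(
  rows="0 0 -6.2 0.0082 0.0391 0 0; 0 0 -6.2 0.0039 0.0398 0 0; 0 0 -6.2 -0.0005 0.04 0 0; 0 0 -6.2 -0.0048 0.0397 0 0; 0 0 0 0 0 0 0",
)

```text
t: 2.48
eef_pos: [0.3909, -0.0818, 0.3001]
ee_rot: [-3.141, -0.001, 2.97]
force: [0.2, 0.8, 0.1]
width: 0.0003
gripper_force: 0.0
```

Request:
move_arm(
  rows="0 0 -10 -0.0073 0.0153 0.0083 0; 0 0 -10 -0.0098 0.0138 0.0083 0; 0 0 -10 -0.0121 0.0119 0.0083 0; 0 0 -10 -0.014 0.0096 0.0083 0; 0 0 -10 -0.0154 0.0071 0.0083 0; 0 0 -10 -0.0164 0.0043 0.0083 0",
)

```text
t: 3.22
eef_pos: [0.4493, -0.001, 0.2501]
ee_rot: [3.141, -0.001, -2.266]
force: [-0.9, -0.4, 0.2]
width: 0.0005
gripper_force: 0.0
```

Request:
move_arm(
  rows="0 0 -8.7 -0.0132 -0.0033 0.016 0; 0 0 -8.7 -0.0125 -0.0052 0.016 0; 0 0 -8.7 -0.0116 -0.0071 0.016 0; 0 0 -8.7 -0.0104 -0.0088 0.016 0; 0 0 -8.7 -0.0089 -0.0102 0.016 0; 0 0 0 0 0 0 0; 0 0 0 0 0 0 0",
)

```text
t: 4.1
eef_pos: [0.5041, 0.0387, 0.1709]
ee_rot: [3.141, -0.0, -1.514]
force: [-0.5, 0.0, 0.4]
width: 0.0002
gripper_force: 0.0
```

```bash
cat >> h.py <<'E'
from scipy.spatial.transform import Rotation as Ro
def wrist_T(s):
    m=arm.camera_model("wrist"); T=np.eye(4); T[:3,:3]=Ro.from_euler("xyz",s["ee_rot"]).as_matrix(); T[:3,3]=s["eef_pos"]
    return T@np.array(m["mount"])
def wrist_ray(T,uv):
    m=arm.camera_model("wrist"); n=cv2.undistortPoints(np.atleast_2d(uv).astype(float)[:,None],np.array(m["mtx"]),np.array([m["k1"],0,0,0,0.]))[:,0]
    return T[:3,3],np.c_[n,np.ones(len(n))]@T[:3,:3].T
E
python3 - <<'E'
from h import *
s=arm.get_state(); T=wrist_T(s); p,d=arm.grab_frame("wrist"); np.savez("pics/w1.npz",p=p,d=d,T=T)
cv2.imwrite("pics/w1.png",p)
v,u=np.mgrid[:384,:512]; o,dr=wrist_ray(T,np.c_[u.ravel(),v.ravel()]); P=(o+dr*d.ravel()[:,None]).reshape(384,512,3)
hsv=cv2.cvtColor(p,cv2.COLOR_BGR2HSV)
near=(np.hypot(P[...,0]-.503,P[...,1]-.14)<0.075)&(P[...,2]<.025)
w=hsv[near]; print("hsv pct",np.percentile(w,[5,20,50,80,95],axis=0).tolist())
m=(near&(hsv[...,0]<15)&(hsv[...,2]<150)).astype(np.uint8)*255
m=cv2.morphologyEx(m,cv2.MORPH_OPEN,np.ones((5,5)))
c=max(cv2.findContours(m,cv2.RETR_EXTERNAL,cv2.CHAIN_APPROX_NONE)[0],key=cv2.contourArea)
z=np.full(len(c),.008); o,dr=wrist_ray(T,c[:,0])
for _ in range(8):
    q=(o+dr*((z-o[2])/dr[:,2])[:,None])[:,:2]
    r=cv2.minAreaRect((q*1000).astype(np.float32)); bp=cv2.boxPoints(r)
    e=bp[1]-bp[0]; e2=bp[2]-bp[1]; e=e if np.hypot(*e)>np.hypot(*e2) else e2
    ax=e/np.hypot(*e)*np.sign(e[1]); sg=(q-np.array(r[0])/1000)@ax; z=np.clip(.008-.12*sg,.002,.014)
print("wedge",r,"ax",ax,np.degrees(np.arctan2(ax[1],ax[0])),cv2.contourArea(c))
k=(np.abs(P[...,2]-.044)<.008)&(P[...,1]>.2); k=cv2.morphologyEx(k.astype(np.uint8),cv2.MORPH_OPEN,np.ones((5,5)))
cs=max(cv2.findContours(k,cv2.RETR_EXTERNAL,cv2.CHAIN_APPROX_NONE)[0],key=cv2.contourArea)
o,dr=wrist_ray(T,cs[:,0]); q=(o+dr*((.044-o[2])/dr[:,2])[:,None])[:,:2]; np.save("pics/cs.npy",np.c_[cs[:,0],q])
y=-q@np.array([.99,.15]); # near edge and right edge extreme
i=(q@np.array([1,1.])).argmin(); print("corner",q[i],cs[i])
o2=p.copy(); cv2.drawContours(o2,[c],-1,(0,255,0),1); cv2.drawContours(o2,[cs],-1,(255,255,0),1); cv2.imwrite("pics/w1o.png",o2)
E
```

```text
hsv pct [[13.0, 105.0, 62.0], [18.0, 110.0, 100.0], [19.0, 115.0, 124.0], [19.0, 123.0, 183.0], [20.0, 147.0, 216.0]]
wedge ((522.4949340820312, 98.7464828491211), (8.244447708129883, 9.642139434814453), 1.9764193296432495) ax [-0.03448609  0.99940515] 91.976295 47.5Traceback (most recent call last):
  File "<stdin>", line 19, in <module>
ValueError: max() iterable argument is empty
```

View pics/w1.png

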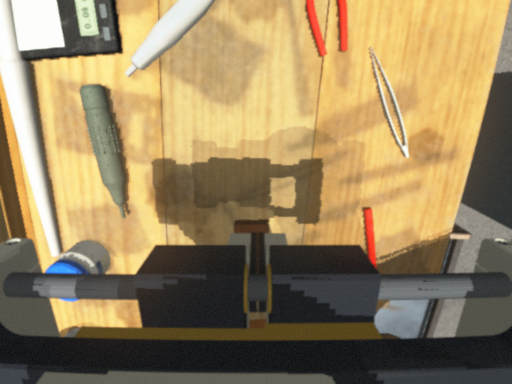

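The wrist view looks away from the stand, so the fingers hide most of the wedge. Its butt shows at about (235–268, 221–232), which I'll use to check the butt position and width.

```bash
python3 - <<'E'
from h import *
f=np.load("pics/w1.npz"); p=f["p"]; T=f["T"]
hsv=cv2.cvtColor(p,cv2.COLOR_BGR2HSV)
for r in range(214,240,2): print(r,p[r,226:280:3].astype(int)[:,2].tolist(),hsv[r,250])
for uv in ((235,221),(268,221),(235,231),(268,231)):
    o,d=wrist_ray(T,uv); print(uv,[(o+d[0]*(z-o[2])/d[0,2]).round(4)[:2] for z in (0,.014)])
E
```

```text
214 [120, 111, 114, 125, 127, 126, 128, 127, 131, 133, 133, 139, 133, 135, 139, 138, 110, 101] [ 20 117 131]
216 [121, 113, 107, 119, 127, 123, 127, 130, 132, 133, 130, 138, 131, 136, 137, 143, 178, 174] [ 19 114 132]
218 [123, 119, 107, 115, 119, 121, 121, 127, 129, 132, 132, 115, 130, 120, 142, 230, 223, 208] [ 19 113 129]
220 [123, 123, 111, 89, 74, 72, 70, 69, 70, 81, 80, 68, 65, 64, 114, 240, 233, 210] [ 17 138  70]
222 [128, 122, 113, 62, 54, 59, 54, 52, 60, 58, 57, 61, 61, 57, 149, 241, 235, 221] [ 13 132  60]
224 [127, 124, 113, 64, 61, 60, 62, 64, 62, 65, 70, 69, 71, 73, 122, 237, 234, 229] [ 14 140  62]
226 [129, 129, 120, 80, 81, 75, 76, 77, 80, 79, 82, 81, 84, 77, 105, 234, 235, 235] [ 12 143  80]
228 [128, 128, 126, 81, 88, 73, 78, 77, 78, 85, 80, 80, 81, 77, 86, 229, 234, 234] [ 15 154  78]
230 [128, 126, 123, 79, 86, 78, 81, 78, 72, 80, 80, 79, 82, 78, 88, 199, 232, 228] [ 15 174  72]
232 [125, 126, 121, 86, 87, 81, 79, 80, 75, 53, 59, 57, 60, 82, 95, 170, 220, 216] [ 13 129  75]
234 [125, 116, 102, 99, 101, 99, 100, 104, 88, 37, 46, 39, 46, 94, 99, 108, 114, 113] [20 52 88]
236 [127, 114, 103, 104, 103, 101, 103, 101, 86, 40, 54, 43, 41, 97, 103, 104, 103, 104] [22 44 86]
238 [128, 109, 104, 99, 101, 101, 104, 103, 84, 39, 50, 44, 42, 96, 104, 105, 104, 102] [20 46 84]
(235, 221) [array([0.5273, 0.0929]), array([0.5265, 0.0868])]
(268, 221) [array([0.4881, 0.0906]), array([0.489 , 0.0847])]
(235, 231) [array([0.5269, 0.1059]), array([0.5261, 0.0993])]
(268, 231) [array([0.4872, 0.1037]), array([0.4882, 0.0971])]
```

The butt is centred at about (0.5075, 0.0905) with axis 93.3°, agreeing with the fixed cameras. The plan is to lower behind the butt at TCP (0.507, 0.060, 0.012), then push along direction 95.8° towards the foot.

```bash
python3 - <<'E'
from h import *
plan([(.507,.058,.04,273.25),(.507,.060,.012,273.25),(.505,.0805,.012,273.25),(.5005,.125,.012,273.25)],dz=.045)
E
```

```text
from [0.5041 0.0389 0.1712] 273.27 t 4.15
0 0 0.0 -0.0063 -0.0013 0.0437 0
0 0 0.0 -0.0063 -0.0013 0.0437 0
0 0 0.0 -0.0063 -0.0013 0.0437 0
|
0 0 -0.0 -0.0020 -0.0001 0.0280 0
|
0 0 -0.0 -0.0206 0.0008 -0.0000 0
|
0 0 -0.0 -0.0447 0.0020 -0.0000 0
|
6
```

Request:
move_arm(
  rows="0 0 0 -0.0063 -0.0013 0.0437 0; 0 0 0 -0.0063 -0.0013 0.0437 0; 0 0 0 -0.0063 -0.0013 0.0437 0; 0 0 0 -0.001 0 0.014 0; 0 0 0 -0.001 0 0.014 0; 0 0 0 0 0 0 0; 0 0 0 0 0 0 0",
)

```text
t: 5.03
eef_pos: [0.5076, 0.061, 0.0128]
ee_rot: [-3.14, 0.001, -1.511]
force: [-0.1, -0.1, 0.3]
width: 0.0005
gripper_force: 0.0
```

Request:
move_arm(
  rows="0 0 0 -0.008 0 0 0; 0 0 0 -0.006 0 0 0; 0 0 0 -0.003 0 0 0; 0 0 0 -0.003 0 0 0; 0 0 0 -0.004 0.0002 0 0; 0 0 0 -0.005 0.0002 0 0; 0 0 0 -0.005 0.0002 0 0; 0 0 0 -0.005 0.0002 0 0",
)

```text
t: 6.02
eef_pos: [0.5036, 0.1001, 0.0116]
ee_rot: [3.142, -0.0, -1.511]
force: [0.1, -0.1, 0.6]
width: 0.0003
gripper_force: 0.1
```

Request:
move_arm(
  rows="0 0 0 -0.004 0.0002 0 0; 0 0 0 -0.004 0.0002 0 0; 0 0 0 -0.004 0.0002 0 0; 0 0 0 -0.004 0.0002 0 0; 0 0 0 -0.003 0.0002 0 0; 0 0 0 0 0 0 0",
)

```text
t: 6.78
eef_pos: [0.5015, 0.1188, 0.0117]
ee_rot: [-3.142, 0.0, -1.51]
force: [-0.1, -0.8, -0.3]
width: 0.0
gripper_force: 0.0
```

```bash
cat > look.py <<'E'
from h import *
import sys
tag=sys.argv[1]; s=arm.get_state(); print("t",s["t"],"tcp",s["eef_pos"].round(4),"F",np.round(s["force"],2))
ims=[]
for n in ("scene","side"):
    p,d=arm.grab_frame(n); np.savez(f"pics/{n}{tag}.npz",p=p,d=d)
    v,u=np.mgrid[:384,:512]; o,dr,_=ray(n,np.c_[u.ravel(),v.ravel()]); P=(o+dr*d.ravel()[:,None]).reshape(384,512,3)
    c=proj(n,[.5,.19,.01])[0].astype(int); ims.append(cv2.resize(p[max(0,c[1]-65):c[1]+65,c[0]-65:c[0]+65],None,fx=3,fy=3,interpolation=cv2.INTER_NEAREST))
    roi=(np.hypot(P[...,0]-.538,P[...,1]-.328)<.14)
    m=((np.abs(P[...,2]-.044)<.006)&roi).astype(np.uint8)*255
    m=cv2.morphologyEx(cv2.morphologyEx(m,cv2.MORPH_OPEN,np.ones((3,3))),cv2.MORPH_CLOSE,np.ones((9,9)))
    k=max(cv2.findContours(m,cv2.RETR_EXTERNAL,cv2.CHAIN_APPROX_NONE)[0],key=cv2.contourArea)
    r=cv2.minAreaRect((onplane(n,k[:,0],.044)[:,:2]*1000).astype(np.float32)); print(n,"stand",np.round(r[0],1),np.round(r[1],1),round(r[2],2))
    b=cv2.erode(m,np.ones((5,5)))>0; A=np.c_[P[b][:,:2]-[.538,.328],np.ones(b.sum())]; co=np.linalg.lstsq(A,P[b][:,2],rcond=None)[0]; print("  tilt fit",co.round(4))
    hsv=cv2.cvtColor(p,cv2.COLOR_BGR2HSV)
    near=(np.abs(P[...,0]-.5)<.05)&(P[...,1]>.1)&(P[...,1]<.25)&(P[...,2]<.022)
    m=(near&(hsv[...,0]<15)&(hsv[...,1]>105)&(hsv[...,2]<160)).astype(np.uint8)*255
    m=cv2.morphologyEx(m,cv2.MORPH_OPEN,np.ones((3,3)))
    cc=cv2.findContours(m,cv2.RETR_EXTERNAL,cv2.CHAIN_APPROX_NONE)[0]
    if cc:
        k=max(cc,key=cv2.contourArea); q=onplane(n,k[:,0],.008)[:,:2]*1000; r=cv2.minAreaRect(q.astype(np.float32)); print("  wedge box",np.round(r[0],1),np.round(r[1],1),round(r[2],1),"ymin/max",q[:,1].min().round(1),q[:,1].max().round(1),"x",q[:,0].min().round(1),q[:,0].max().round(1))
cv2.imwrite(f"pics/look{tag}.png",np.hstack(ims))
E
python3 look.py A
```

```text
t 6.775 tcp [0.5015 0.1188 0.0117] F [-0.07 -0.75 -0.29]
scene stand [538.4 328.9] [151.3 199.4] 8.3
  tilt fit [-0.1986  0.0598  0.0431]
  wedge box [499.6 193.2] [40.  52.5] 4.9 ymin/max 165.9 218.0 x 478.4 521.3
side stand [536.  327.9] [151.1 200.1] 8.73
  tilt fit [-0.5696  0.0435  0.0385]
  wedge box [499.3 180.6] [ 44.3 101.8] 3.6 ymin/max 130.1 230.3 x 474.8 523.7
```

View pics/lookA.png

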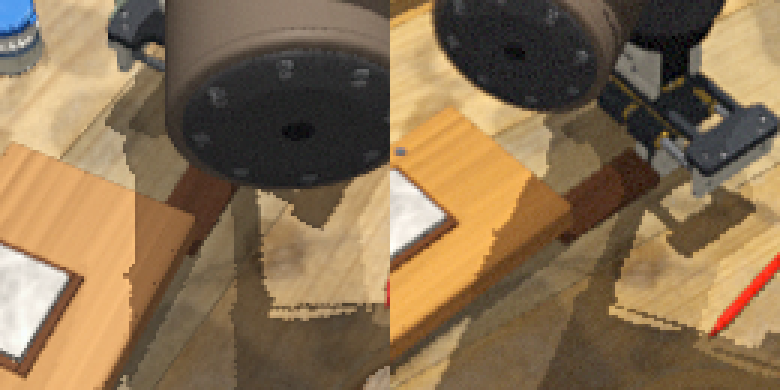

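The side view shows the fingertips against the butt and the wedge lying straight, its thin end just passing under the plinth corner. Lateral alignment looks good, so I'll keep pushing and slow down towards contact.

Request:
move_arm(
  rows="0 0 0 -0.004 0.0002 0 0; 0 0 0 -0.004 0.0002 0 0; 0 0 0 -0.004 0.0002 0 0; 0 0 0 -0.004 0.0002 0 0; 0 0 0 -0.003 0.0001 0 0; 0 0 0 -0.001 0 0 0; 0 0 0 0 0 0 0; 0 0 0 0 0 0 0",
)

```text
t: 7.88
eef_pos: [0.4994, 0.1385, 0.0117]
ee_rot: [3.142, 0.0, -1.511]
force: [-0.5, 0.3, -0.3]
width: 0.0004
gripper_force: 0.0
```

Request:
move_arm(
  rows="0 0 0 -0.001 0 0 0; 0 0 0 -0.001 0 0 0; 0 0 0 -0.001 0 0 0; 0 0 0 -0.001 0 0 0; 0 0 0 0 0 0 0",
)

```text
t: 8.5
eef_pos: [0.4992, 0.1426, 0.0117]
ee_rot: [-3.142, 0.0, -1.511]
force: [0.7, 0.8, 0.8]
width: -0.0
gripper_force: 0.0
```

Request:
move_arm(
  rows="0 0 0 -0.001 0 0 0; 0 0 0 -0.001 0 0 0; 0 0 0 0 0 0 0",
)

```text
t: 8.88
eef_pos: [0.4991, 0.1446, 0.0117]
ee_rot: [3.142, -0.0, -1.511]
force: [-0.3, 0.6, 0.1]
width: 0.0006
gripper_force: 0.0
```

Request:
move_arm(
  rows="0 0 0 -0.001 0 0 0; 0 0 0 -0.001 0 0 0; 0 0 0 0 0 0 0",
)

```text
t: 9.25
eef_pos: [0.4989, 0.1464, 0.0117]
ee_rot: [3.141, -0.0, -1.511]
force: [-1.1, -1.8, 1.0]
width: 0.0007
gripper_force: 0.5
```

Request:
move_arm(
  rows="0 0 0 -0.001 0 0 0; 0 0 0 -0.001 0 0 0; 0 0 0 0 0 0 0",
)

```text
t: 9.62
eef_pos: [0.4987, 0.1483, 0.0116]
ee_rot: [3.141, -0.0, -1.511]
force: [-0.1, -3.4, 1.5]
width: 0.0003
gripper_force: 1.4
```

Request:
move_arm(
  rows="0 0 0 -0.001 0 0 0; 0 0 0 -0.001 0 0 0; 0 0 0 0 0 0 0",
)

```text
t: 10.0
eef_pos: [0.4985, 0.1503, 0.0116]
ee_rot: [3.141, -0.0, -1.511]
force: [0.2, -4.3, 2.8]
width: 0.0005
gripper_force: 2.2
```

Resistance rose from nothing to about 4.3 N over the last 4 mm, so the wedge looks snug with the foot near wedge x ≈ +30 mm. I'll back off, rise and test the corner.

```bash
python3 - <<'E'
from h import *
plan([(.4995,.130,.0117,273.4),(.4995,.125,.09,273.4),(.497,.241,.09,273.4),(.497,.241,.056,273.4)],dz=.04)
E
```

```text
from [0.4985 0.1503 0.0116] 273.44 t 10.0
0 0 0.0 0.0203 0.0003 -0.0001 0
|
0 0 -0.0 0.0025 0.0001 -0.0391 0
0 0 -0.0 0.0025 0.0001 -0.0391 0
|
0 0 -0.0 -0.0386 -0.0015 -0.0000 0
0 0 -0.0 -0.0386 -0.0015 -0.0000 0
0 0 -0.0 -0.0386 -0.0015 -0.0000 0
|
0 0 -0.0 0.0000 0.0000 0.0340 0
|
7
```

Request:
move_arm(
  rows="0 0 0 0.005 0 0 0; 0 0 0 0.015 0 0 0; 0 0 0 0.003 0 -0.038 0; 0 0 0 0.002 0 -0.04 0; 0 0 0 0 0 0 0",
)

```text
t: 10.62
eef_pos: [0.5022, 0.126, 0.0927]
ee_rot: [-3.136, 0.003, -1.511]
force: [0.6, -0.1, -0.3]
width: 0.0003
gripper_force: 0.0
```

Request:
move_arm(
  rows="0 0 0 -0.0386 -0.0015 0 0; 0 0 0 -0.0386 -0.0015 0 0; 0 0 0 -0.0386 -0.0015 0 0; 0 0 0 0 0 0.018 0; 0 0 0 0 0 0.014 0; 0 0 0 0 0 0.002 0; 0 0 0 0 0 0 0; 0 0 0 0 0 0 0",
)

```text
t: 11.62
eef_pos: [0.4981, 0.2413, 0.0562]
ee_rot: [-3.141, 0.001, -1.511]
force: [-0.6, -0.9, 0.0]
width: 0.0004
gripper_force: 0.0
```

Request:
move_arm(
  rows="0 0 0 0 0 0.001 0; 0 0 0 0 0 0.001 0; 0 0 0 0 0 0.001 0; 0 0 0 0 0 0 0; 0 0 0 0 0 0 0",
)

```text
t: 12.25
eef_pos: [0.4977, 0.2414, 0.0526]
ee_rot: [3.142, -0.0, -1.511]
force: [-0.0, -0.8, 0.0]
width: 0.0
gripper_force: 0.0
```

Request:
move_arm(
  rows="0 0 0 0 0 0.0005 0; 0 0 0 0 0 0.0005 0; 0 0 0 0 0 0 0",
)

```text
t: 12.62
eef_pos: [0.4978, 0.2415, 0.052]
ee_rot: [-3.141, 0.0, -1.51]
force: [-2.1, -0.3, 3.8]
width: 0.0005
gripper_force: 2.3
```

Request:
move_arm(
  rows="0 0 0 0 0 0.0005 0; 0 0 0 0 0 0.0005 0; 0 0 0 0 0 0 0",
)

```text
t: 13.0
eef_pos: [0.4978, 0.2414, 0.0518]
ee_rot: [-3.141, 0.0, -1.51]
force: [-5.5, -1.3, 12.3]
width: 0.0005
gripper_force: 6.6
```

Request:
move_arm(
  rows="0 0 0 0 0 0.0005 0; 0 0 0 0 0 0.0005 0; 0 0 0 0 0 0 0",
)

```text
t: 13.38
eef_pos: [0.4979, 0.2414, 0.0516]
ee_rot: [-3.141, 0.0, -1.51]
force: [-7.6, -2.5, 21.3]
width: 0.0009
gripper_force: 10.9
```

The corner gave only about 0.4 mm under 21 N, so it no longer rocks. I'll ease off, rise clear and inspect.

Request:
move_arm(
  rows="0 0 0 0 0 -0.0005 0; 0 0 0 0 0 0 0; 0 0 0 0 0 -0.0015 0; 0 0 0 0 0 -0.02 0; 0 0 0 0 0 -0.04 0; 0 0 0 0.04 0 -0.03 0; 0 0 0 0.05 0 -0.03 0; 0 0 0 0.05 0 -0.03 0",
)

```text
t: 14.38
eef_pos: [0.5059, 0.1004, 0.2025]
ee_rot: [-3.142, 0.0, -1.51]
force: [1.3, 0.1, 0.1]
width: 0.0008
gripper_force: 0.0
```

Request:
move_arm(
  rows="0 0 0 0.05 0 -0.02 0; 0 0 0 0.05 0 -0.02 0; 0 0 0 0.03 0 0 0; 0 0 0 0 0 0 0",
)

```text
t: 14.88
eef_pos: [0.5138, -0.0299, 0.2416]
ee_rot: [-3.141, 0.0, -1.514]
force: [0.5, -0.1, 0.6]
width: 0.0003
gripper_force: 0.0
```

```bash
python3 look.py B
```

```text
t 14.875 tcp [ 0.5138 -0.0299  0.2416] F [ 0.47 -0.06  0.62]
scene stand [538.3 329.2] [151.  200.4] 8.78
  tilt fit [-0.3184  0.0906  0.043 ]
  wedge box [499.5 191.1] [41.8 64.9] 4.9 ymin/max 158.5 222.1 x 476.5 522.5
side stand [536.5 328. ] [151.5 200.6] 8.94
  tilt fit [-0.6297  0.0492  0.0382]
  wedge box [498.3 190.8] [44.7 62.4] 2.6 ymin/max 159.4 221.2 x 475.2 521.8
```

View pics/lookB.png

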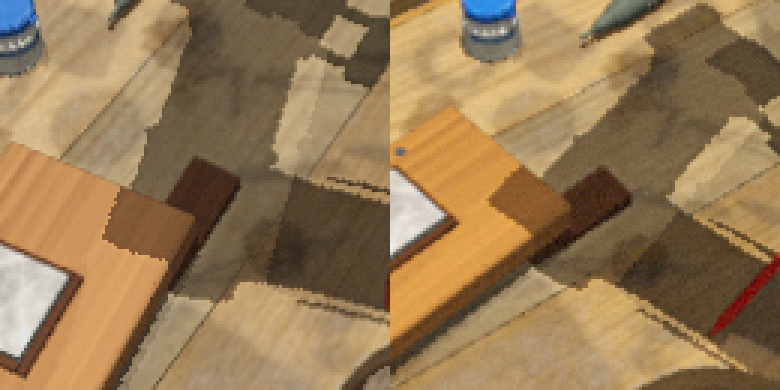

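The wedge is in place: butt at y ≈ 0.160, foot at wedge x ≈ +30 mm and roughly centred. The stand moved less than 1 mm, nothing else shifted and the arm is clear, so I'm handing in.

```bash
python3 -c "
from station import arm
print(arm.job_done())"
```

```text
the job is handed in; nothing more can be done
None
```

I pushed the wedge snug under the worn foot and pressed the corner with 21 N; it dipped only about 0.4 mm and the stand moved less than 1 mm. I handed the job in with the arm clear, but the hand-in gave no verdict.

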